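# Shut the sample cooler and shoot its bolt

## Robot

A 6-joint arm with a two-finger parallel gripper is mounted at the origin on the work surface. World frame = base frame: x ahead of the robot, y to its left, z up, the work surface at z = 0. Lengths are in m, angles in rad, forces in N, time in s.
With the tool pointing down it reaches from about 0.375 to 0.9 m from the base axis. Payload 3.1 kg.
Tool frame: the origin (TCP) lies at the very end of the fingers, on their centre line; the grasp point (between the pads) lies 19 mm behind it; y points along the fingers, x is the direction in which the jaws open and shut, and the axes are right-handed (so a half turn about y gives the same grasp; the last joint's range is limited). The gripper opens to 87 mm and grips with 3 to 60 N. Pads are 19 mm wide; open, the fingers measure 117 mm over their backs; the gripper's body (75 mm by 190 mm) begins 51 mm behind the grasp point.
Start: joints at [1.042, 0.527, 1.433, -0, 1.181, -0.178], TCP at [0.214, 0.587, 0.223] pointing down, gripper open.
Joint ranges: [-3.08, 3.08], [-0.75, 2.2], [0.22, 2.44], [-1.43, 4.57], [0, 2.65], [-2.85, 2.85]. Speed limits (rad/s): [2.79, 2.79, 3.14, 3.14, 3.14, 3.14].

## Interface

Orientations are given as a unit quaternion [x, y, z, w].
In Python, from rig import robot gives the robot as it stands.
- The arm moves only by the shell command python3 -m creep 'ROWS' [FORCE]. ROWS is JSON, a list of rows, each a list of 3 entries, a list of its own where there are three numbers: the shift along the tool's x, y, z in mm, then the turn about the tool's y in rad, then the opening, from 0 (shut) to 1 (fully open). A call has 1 to 8 rows; each row shifts and turns the commanded pose from where the row before left it, along the tool's axes as they then stand; what a row does not reach is not made up. A row lasts 1/10 s, in which the tool goes at most 50 mm and 8.59 degrees, less where a joint would pass 70% of its speed; a pose out of reach is approached as far as the arm can. A call with a gripper value outside its range is refused whole. The fingers move at their own pace and stop on an object; FORCE is the grip in N (left out, the last holds). Time passes only in rows, so rows that do not move let the fingers close. It gives the time, the measured TCP pose, the force and the opening at its end, in the units of the state.
- robot.get_obs(): the state, without advancing time (a new reading comes with each control period).
- robot.camera(name): name is "side" or "top" or "wrist"; returns a dict with "pixels" (420x560x3 uint8, red, green, blue), "fx", "fy", "cx", "cy" (pixels), "k1" (the pictures are not rectified: a ray, as slopes to the right and down, at radius r is drawn at 1 + k1 r^2 times it, then the intrinsics apply), "position" and "rotation" of the camera in the world. Camera axes: x right, y up, looking along -z (the intrinsics and any distortion apply to the point x, -y, -z); pixel columns grow to the right and rows downward; lengths in m; the calibration is good to about 2 mm. A picture is of the moment at which its call begins. There is no depth.
- robot.hand_in(): hands the job in, once; it reports no verdict.
The state is a dict: "time": time; "q": joint angles; "joint_velocities": joint speeds; "joint_torque": joint torques, N m; "position": TCP position; "tool_rot": TCP orientation; "ft_force": force on the tool from outside, world axes, zero at the start; "moment": the same for the moment, N m; "grip_width": finger opening in m.
Only numpy, scipy, OpenCV 4.12 (cv2) and the standard library are available. Lean on these libraries where they do the work, as an engineer would, in place of code of your own. Each camera call takes 0.05 s, during which the arm holds its last target.

## Task

Close the open lid of the white sample cooler and lock it: press the lid down against its springy seal just far enough for the bolt to line up with its keeper, push the red-gripped sliding bolt fully home into the keeper, and let go. Feel for the slot gently: do not ram the bolt against the keeper or lean hard on the lid once it is at its stop (30 newtons is too much), and leave the tubes and everything else on the bench where they are.

Things in the scene. Friction and masses are not known exactly. Their poses are not given: they have to be found in the camera images.
- cooler: White insulated box fixed to the bench, 240 (x) x 300 (y) x 118 mm tall, origin at the centre of its underside, z up. The lid is hinged on its +x side (far from the robot at yaw 0), its free edge is the -x side. The keeper stands beyond the lid's +y end. The lid's outer size is 240 x 300 x 18 mm; shut to the hard stop its top is 143 mm above the bench.
- bracket: steel bracket on the cooler's +y side; origin at (-80, 158, 125) mm in the cooler's frame, same axes. It carries the lid's hard stop and the keeper: a slot in steel, mouth in its plane y = 0, 34 mm wide (x), 12.8 mm high (z), 30 mm deep (+y), 6 mm bars above and below. The keeper is clamped in it with the slot's centre anywhere from 31 to 43 mm above the origin; the reading does not show where.
- hinge (a point): middle of the lid's hinge line, along the cooler's y (cooler frame 115, 0, 125 mm; cooler's axes). The lid's underside passes through it. The hinge is stiff: the lid stays where left, and moving it takes 1 to 4 N at the pad plus about 6 N per 0.1 m/s of speed there, as the hinge is damped.
- lid (a joint): lid angle, rad: 0 = hard stop, about 0.087 = resting on the springy seal under its free edge, larger = open, free edge up. On the seal the bolt is 17 mm above its hard-stop height. Pressed at the grip the lid starts to sink at 4 to 9 N, then 1.7 mm per N, to the stop at 12 to 19 N. On the seal the 10 mm square, blunt bolt is too high for the slot, at the stop too low.
- lid_pad (a point): middle of the surface of the blue pad (30 x 70 mm) on the lid's top near the free edge: a clear place to push the lid down. It lies 195 mm from the hinge line along the lid, 22 mm above the lid's underside, at y = -85 mm in the cooler. Its axes turn with the lid.
- bolt (a joint): bolt travel, m: 0 = drawn back, 0.040 = fully home at its own stop. It slides along the cooler's +y with about 2.5 N and stays where left. The tip reaches the keeper's mouth at 0.013. Once it is in the slot the seal lifts it against the slot's upper bar and the lid stays locked.
- grip (a point): middle of the bolt's upright red grip: 12 mm thick along the slide (y), 24 mm wide (x), its top 17 mm above this point. It stands on a black slab (50 mm in y, 28 in x, top 16 mm below this point) that moves with the bolt; fingers pinching the grip along y can press down on the slab. Lid at hard stop: at (-80, 45 + travel, 185) mm in the cooler; bolt centre line 31 mm below. Turns with the lid.
- sample_rack: blue rack of yellow-capped tubes, 64 x 116 x 58 mm tall, standing inside the cooler; leave alone; origin at the centre of its underside
- bench_rack: orange tube rack with white caps, 64 x 142 x 58 mm, on the bench; leave alone; origin at the centre of its underside
- amber_bottle: amber bottle, 64 mm across, 140 tall; leave alone; origin at the centre of its underside
- white_jar: white jar, 70 mm across, 110 tall; leave alone; origin at the centre of its underside
- beaker: glass beaker, 68 mm across, 90 tall; leave alone; origin at the centre of its underside
- tip_box: blue box of yellow pipette tips, 85 x 120 x 60 mm; leave alone; origin at the centre of its underside

How it is judged:
By the outcome, as a careful person would: the job done as asked, in the order asked, and still so for the second after the job is handed in, with the robot touching nothing.
It also fails if it takes over 61 s, if anything falls off the work surface, if the arm or the gripper's body presses on something with over 40 N, if the wrist force passes 120 N, or if a joint passes its speed limit or range.

## Working session

There is one attempt and no reset: what is moved stays moved. The work goes in short steps, Python scripts to look and compute and a shell command to move; the robot and the scene stay as the last step left them, time stands still between calls to the robot, and variables do not carry over. Pictures are saved under pics/ and viewed, and the job is handed in when it is done.

```bash
ls; mkdir -p pics; python3 - <<'E'
from rig import robot
import cv2
print(robot.get_obs())
for n in ["side","top","wrist"]:
    c=robot.camera(n); cv2.imwrite(f"pics/{n}0.png",c["pixels"][:,:,::-1])
    print(n,{k:v for k,v in c.items() if k!="pixels"})
E
```

```text
pics
{'time': 0.0, 'q': array([ 1.04248930e+00,  5.28457726e-01,  1.43394498e+00, -4.06452002e-05,
        1.18142528e+00, -1.78481382e-01]), 'joint_velocities': array([-6.89293953e-04, -6.23855445e-05,  1.56138023e-03,  1.29429578e-03,
       -1.56836119e-04, -9.70467961e-04]), 'joint_torque': array([ 7.00230958e-04, -4.40058947e+01, -1.76587629e+01,  6.34296192e-02,
        5.84631076e-02, -1.51138088e-04]), 'position': array([0.2137879 , 0.58648167, 0.22156328]), 'tool_rot': array([ 0.57972147,  0.4046518 , -0.40607608, -0.57903554]), 'ft_force': array([-0.48851915, -0.03445342,  0.29338248]), 'moment': array([ 0.0004685 , -0.01874322,  0.00508796]), 'grip_width': 0.08714947442168426}
side {'fx': 542.3890917284144, 'fy': 542.3890917284144, 'cx': 285.41187201187506, 'cy': 207.7669739244863, 'k1': -0.09577699035010284, 'position': array([-0.00243619, -1.14548901,  1.43410444]), 'rotation': array([ 0.36901339, -0.08951641, -0.20045778,  0.90312381])}
top {'fx': 492.1485527639236, 'fy': 492.1485527639236, 'cx': 288.0966409787866, 'cy': 216.4893622135819, 'k1': -0.0958797735298581, 'position': array([0.45909731, 0.00336316, 1.63843436]), 'rotation': array([-0.02417884,  0.02030907,  0.71019439, -0.70329713])}
wrist {'fx': 327.97109579176, 'fy': 327.97109579176, 'cx': 280.51921616547395, 'cy': 212.38592812611336, 'k1': -0.030315759583975803, 'position': array([0.14036666, 0.61320579, 0.38472059]), 'rotation': array([-0.11672422, -0.08034236,  0.56727685,  0.81124444])}
```

View pics/side0.png

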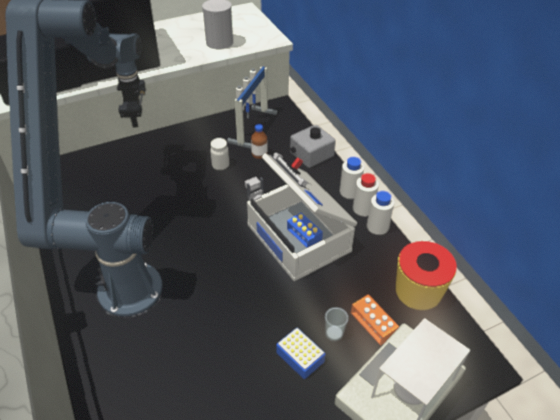

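View pics/top0.png

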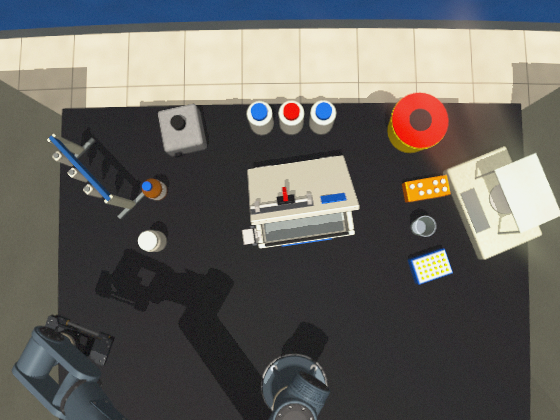

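View pics/wrist0.png

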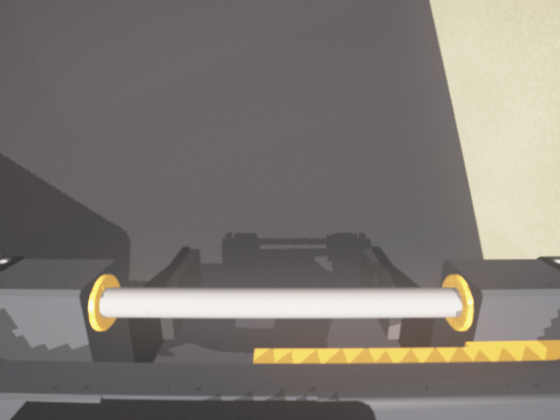

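The top view shows the cooler at about cols 245–358, rows 155–248, with the lid open. The red grip is at (285,193), the blue pad at (334,198) and the bracket at (249,237). I'll enlarge these areas.

```bash
cat > h.py <<'E'
import numpy as np, cv2
from scipy.spatial.transform import Rotation as R
from rig import robot
def K(c): return np.array([[c["fx"],0,c["cx"]],[0,c["fy"],c["cy"]],[0,0,1]]),np.array([c["k1"],0,0,0.])
def ray(c,uv):
    k,d=K(c); p=cv2.undistortPoints(np.array([[uv]],float),k,d)[0,0]
    v=R.from_quat(c["rotation"]).apply([p[0],-p[1],-1]); return np.array(c["position"]),v/np.linalg.norm(v)
def onz(c,uv,z):
    o,v=ray(c,uv); return o+v*(z-o[2])/v[2]
def proj(c,P):
    q=R.from_quat(c["rotation"]).inv().apply(np.atleast_2d(P)-c["position"]); k,d=K(c)
    x=np.c_[q[:,0],-q[:,1],-q[:,2]]
    return cv2.projectPoints(x,np.zeros(3),np.zeros(3),k,d)[0][:,0]
def tri(c1,u1,c2,u2):
    o1,v1=ray(c1,u1);o2,v2=ray(c2,u2)
    s=np.linalg.lstsq(np.c_[v1,-v2],o2-o1,rcond=None)[0]
    a=o1+s[0]*v1;b=o2+s[1]*v2
    return (a+b)/2,np.linalg.norm(a-b)
E
python3 - <<'E'
import cv2,pickle
from h import *
s=robot.camera("side");t=robot.camera("top")
pickle.dump((s,t),open("c0.pkl","wb"))
def crop(c,r0,r1,c0,c1,f,n): cv2.imwrite(n,cv2.resize(c["pixels"][r0:r1,c0:c1,::-1],None,fx=f,fy=f,interpolation=cv2.INTER_CUBIC))
crop(s,140,280,235,365,6 if 0 else 4,"pics/sc.png"); crop(t,145,260,230,370,5,"pics/tc.png")
E
```

```text
(no output)
```

View pics/sc.png

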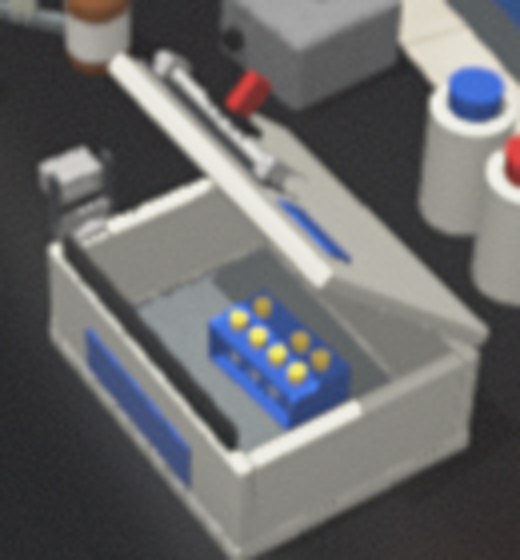

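View pics/tc.png

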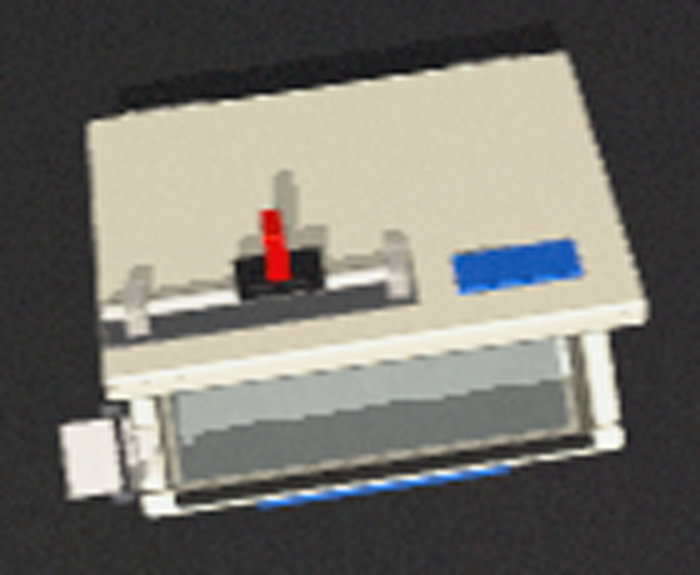

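```bash
python3 - <<'E'
import pickle
from h import *
s,t=pickle.load(open("c0.pkl","rb"))
S=lambda x,y:((x+.5)/4-.5+235,(y+.5)/4-.5+140)
T=lambda x,y:((x+.5)/5-.5+230,(y+.5)/5-.5+145)
fl_t=onz(t,T(146,515),.118);fr_t=onz(t,T(624,447),.118)
fl_s=onz(s,S(50,250),.118);fr_s=onz(s,S(243,472),.118);br_s=onz(s,S(476,352),.118)
print(fl_t,fr_t,np.linalg.norm(fl_t-fr_t));print(fl_s,fr_s,br_s,np.linalg.norm(fl_s-fr_s),np.linalg.norm(br_s-fr_s))
print(tri(s,S(50,250),t,T(146,515)),tri(s,S(243,472),t,T(624,447)))
for a,b in((fl_t,fr_t),(fl_s,fr_s)): d=a-b; print("yaw",np.arctan2(-d[0],d[1]))
# masks
def cen(c,m,box):
    m=m.copy(); k=np.zeros_like(m); r0,r1,c0,c1=box; k[r0:r1,c0:c1]=m[r0:r1,c0:c1]
    ys,xs=np.nonzero(k); return (xs.mean(),ys.mean()),len(xs),xs.min(),xs.max(),ys.min(),ys.max()
def red(c): p=c["pixels"].astype(int); return (p[...,0]>110)&(p[...,1]<60)&(p[...,2]<60)
def blue(c): p=c["pixels"].astype(int); return (p[...,2]>110)&(p[...,0]<80)&(p[...,1]<120)
rt=cen(t,red(t),(180,205,275,295));rs=cen(s,red(s),(150,172,285,306))
print(rt,rs,tri(s,rs[0],t,rt[0]))
bt=cen(t,blue(t),(188,206,315,350));bs=cen(s,blue(s),(188,208,302,325))
print(bt,bs,tri(s,bs[0],t,bt[0]))
E
```

```text
[0.45962706 0.10257335 0.118     ] [ 0.49865335 -0.19325427  0.118     ] 0.2983907391061289
[0.46201482 0.10030684 0.118     ] [ 0.50468872 -0.19026645  0.118     ] [ 0.7357203  -0.15622008  0.118     ] 0.29369013612708544 0.23352675918432578
(array([0.46104665, 0.10208427, 0.11675854]), np.float64(0.003057896320318192)) (array([ 0.5005382 , -0.19343019,  0.12336625]), np.float64(0.004394674038332936))
yaw 0.13116498626153608
yaw 0.14581865124948995
((np.float64(284.5740740740741), np.float64(194.5185185185185)), 54, np.int64(283), np.int64(287), np.int64(187), np.int64(200)) ((np.float64(296.7111111111111), np.float64(163.35555555555555)), 45, np.int64(291), np.int64(301), np.int64(158), np.int64(167)) (array([0.60442986, 0.01867586, 0.30653126]), np.float64(0.003027545739617088))
((np.float64(332.8545454545455), np.float64(197.54545454545453)), 165, np.int64(321), np.int64(345), np.int64(193), np.int64(202)) ((np.float64(313.15384615384613), np.float64(197.3846153846154)), 26, np.int64(307), np.int64(319), np.int64(192), np.int64(203)) (array([ 0.59693426, -0.1147315 ,  0.27680698]), np.float64(0.0010265891846343949))
```

```bash
cat >> h.py <<'E'
YAW=0.135; C=np.array([0.600,-0.0295,0])
RC=R.from_euler("z",YAW)
def w(p): return C+RC.apply(np.array(p,float)/1000)     # cooler mm -> world m
def cf(P): return RC.inv().apply(np.array(P)-C)*1000
def lidpt(dx,dz,y,th): # dx: distance from hinge, dz above underside
    return w([115-dx*np.cos(th)+dz*np.sin(th),y,125+dx*np.sin(th)+dz*np.cos(th)])
def st():
    o=robot.get_obs(); r=R.from_quat(o["tool_rot"]); 
    print("t",round(o["time"],2),"pos",o["position"].round(4),"cf",cf(o["position"]).round(1),"f",o["ft_force"].round(1),"w",round(o["grip_width"],4)); return o,r
def go(P):
    o,r=st(); d=r.inv().apply(np.array(P)-o["position"])*1000; print("tool shift mm",d.round(1)); return d
E
python3 - <<'E'
import pickle
from h import *
s,t=pickle.load(open("c0.pkl","rb"))
print(cf([.6044,.0187,.3065]),cf([.5969,-.1147,.2768]))
for th in(.7,.75,.8,.85): print(th,cf(lidpt(195,22,-85,th)),cf(lidpt(195,60,45,th)))
o,r=st(); print(r.as_matrix().round(3)); 
x=r.apply([1,0,0]); print("xang",np.arctan2(x[1],x[0]),"want",YAW+np.pi/2)
go(lidpt(195,22,-85,.77))
E
```

```text
[ 10.84721885  47.1692468  306.5       ] [-14.53888862 -84.00756345 276.8       ]
0.7 [-19.9714374  -85.         267.44897713] [  4.50883471  45.         296.51298025]
0.75 [-12.68327671 -85.         274.01671332] [ 13.21899617  45.         301.82089034]
0.8 [ -5.07597432 -85.         280.21198533] [ 22.18355713  45.         306.68684029]
0.85 [  2.83145547 -85.         286.01930821] [ 31.38011086  45.         311.09866776]
t 0.25 pos [0.214  0.5869 0.2221] cf [-299.5  662.7  222.1] f [-0.3  0.2 -0.1] w 0.0871
[[ 0.343 -0.001 -0.939]
 [ 0.939 -0.001  0.343]
 [-0.001 -1.     0.   ]]
xang 1.2209920007545059 want 1.7057963267948966
t 0.25 pos [0.214  0.5869 0.2221] cf [-299.5  662.7  222.1] f [-0.3  0.2 -0.1] w 0.0871
tool shift mm [-526.5  -54.  -604.9]
```

```bash
python3 -m creep '[[[0,-40,0],-0.12,0],[[0,-45,0],-0.12,0],[[0,-45,0],-0.12,0],[[0,-45,0],-0.125,0],[[0,0,0],0,0],[[0,0,0],0,0]]' 20; python3 - <<'E'
from h import *
o,r=st();x=r.apply([1,0,0]);print(np.arctan2(x[1],x[0]),r.as_matrix().round(3))
go(lidpt(195,22,-85,.75)+[0,0,.15])
E
```

```text
time: 0.85
position: [0.2142, 0.5874, 0.3988]
tool_rot: [0.465, 0.533, -0.531, -0.465]
ft_force: [0.7, 0.2, 0.1]
grip_width: 0.047
t 0.85 pos [0.2142 0.5874 0.3988] cf [-299.2  663.2  398.8] f [0.7 0.2 0.1] w 0.047
1.7053248370790735 [[-0.134  0.001 -0.991]
 [ 0.991  0.002 -0.134]
 [ 0.002 -1.    -0.002]]
t 0.85 pos [0.2142 0.5874 0.3988] cf [-299.2  663.2  398.8] f [0.7 0.2 0.1] w 0.047
tool shift mm [-748.   -26.3 -286.9]
```

```bash
python3 -m creep '[[[-25,0,-9],0,0],[[-45,0,-17],0,0],[[-45,0,-17],0,0],[[-45,0,-17],0,0],[[-45,0,-17],0,0],[[-45,0,-17],0,0],[[-45,0,-17],0,0],[[-45,0,-17],0,0]]'; python3 -m creep '[[[-45,0,-17],0,0],[[-45,0,-17],0,0],[[-45,0,-17],0,0],[[-45,0,-17],0,0],[[-45,0,-17],0,0],[[-45,0,-17],0,0],[[-45,0,-17],0,0],[[-25,0,-10],0,0]]';python3 - <<'E'
from h import *
go(lidpt(195,22,-85,.75)+[0,0,.05])
E
```

```text
time: 1.65
position: [0.3862, 0.2653, 0.3953]
tool_rot: [-0.464, -0.531, 0.534, 0.466]
ft_force: [1.0, 1.0, 0.2]
grip_width: 0.0007
time: 2.45
position: [0.5608, -0.0554, 0.3945]
tool_rot: [-0.465, -0.531, 0.533, 0.467]
ft_force: [-0.4, 0.3, -0.5]
grip_width: 0.0002
t 2.45 pos [ 0.5608 -0.0554  0.3945] cf [-42.4 -20.3 394.5] f [-0.4  0.3 -0.5] w 0.0002
tool shift mm [-64.6  70.3 -30.2]
```

```bash
python3 -m creep '[[[-32,0,-14],0,0],[[-32,0,-14],0,0],[[0,25,0],0,0],[[0,25,0],0,0],[[0,0,0],0,0]]';python3 - <<'E'
from h import *
go(lidpt(195,22,-85,.75))
cs=[robot.camera(n) for n in("wrist","side","top")]
for c,n in zip(cs,("w","s","t")): cv2.imwrite(f"pics/{n}1.png",c["pixels"][:,:,::-1] if n=="w" else cv2.resize(c["pixels"][130:290,220:380,::-1],None,fx=3.5,fy=3.5))
E
```

```text
time: 2.95
position: [0.5935, -0.1108, 0.341]
tool_rot: [-0.461, -0.531, 0.534, 0.47]
ft_force: [0.5, -0.1, 0.1]
grip_width: 0.0004
t 2.95 pos [ 0.5935 -0.1108  0.341 ] cf [-17.4 -79.7 341. ] f [ 0.5 -0.1  0.1] w 0.0004
tool shift mm [-5.7 66.9 -5.5]
```

View pics/w1.png

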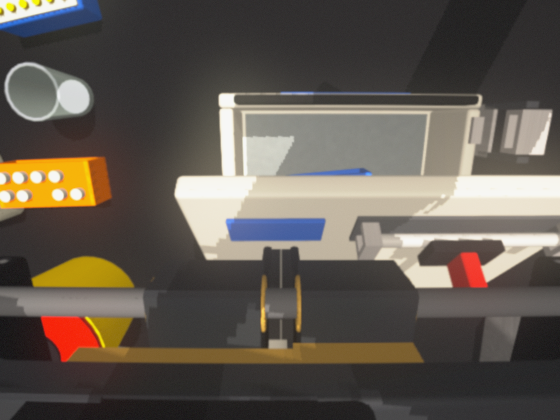

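View pics/s1.png

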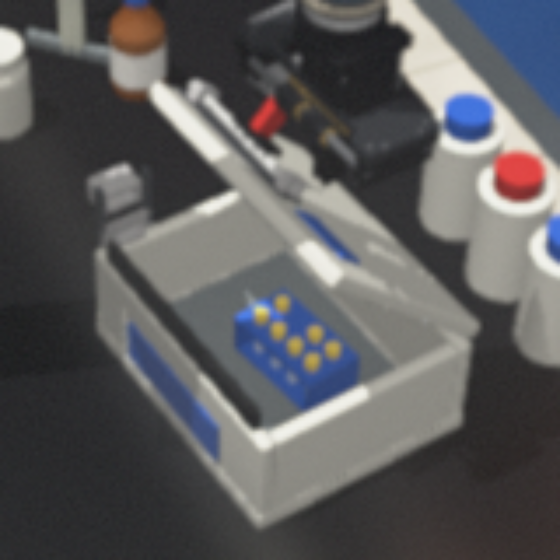

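```bash
python3 -m creep '[[[-5,15,-14],0,0],[[0,20,0],0,0],[[0,15,0],0,0],[[0,0,0],0,0]]';python3 - <<'E'
from h import *
st()
p=None
for th in np.linspace(.78,.06,16):
    q=cf(lidpt(195,22,-85,th)+RC.apply([.005+.004*min(1,th/.5),0,0]));
    print(round(th,3),q.round(1), "" if p is None else ("dz tool y %.1f tool z %.1f"%(p[2]-q[2],p[0]-q[0]))); p=q
E
```

```text
time: 3.5
position: [0.6107, -0.1141, 0.2966]
tool_rot: [-0.464, -0.532, 0.533, 0.466]
ft_force: [0.6, -0.1, -0.1]
grip_width: 0.0005
t 3.5 pos [ 0.6107 -0.1141  0.2966] cf [ -0.8 -85.3 296.6] f [ 0.6 -0.1 -0.1] w 0.0005
0.78 [  0.8 -85.  277.8] 
0.732 [ -6.3 -85.  271.7] dz tool y 6.1 tool z 7.2
0.684 [-13.2 -85.  265.3] dz tool y 6.4 tool z 6.9
0.636 [-19.8 -85.  258.5] dz tool y 6.7 tool z 6.6
0.588 [-26.  -85.  251.5] dz tool y 7.1 tool z 6.2
0.54 [-31.9 -85.  244.1] dz tool y 7.3 tool z 5.9
0.492 [-37.5 -85.  236.5] dz tool y 7.6 tool z 5.6
0.444 [-43.1 -85.  228.6] dz tool y 7.9 tool z 5.5
0.396 [-48.3 -85.  220.5] dz tool y 8.1 tool z 5.2
0.348 [-53.  -85.  212.2] dz tool y 8.3 tool z 4.8
0.3 [-57.4 -85.  203.6] dz tool y 8.5 tool z 4.4
0.252 [-61.3 -85.  194.9] dz tool y 8.7 tool z 4.0
0.204 [-64.9 -85.  186. ] dz tool y 8.9 tool z 3.5
0.156 [-68. -85. 177.] dz tool y 9.0 tool z 3.1
0.108 [-70.6 -85.  167.9] dz tool y 9.1 tool z 2.7
0.06 [-72.8 -85.  158.7] dz tool y 9.2 tool z 2.2
```

```bash
python3 -m creep '[[[0,10,0],0,0],[[0,9,0],0,0],[[0,6,7],0,0],[[0,6,7],0,0],[[0,7,7],0,0]]'; python3 -c "
from h import *;st()"
```

```text
time: 4.0
position: [0.5937, -0.1175, 0.2613]
tool_rot: [0.468, 0.535, -0.53, -0.462]
ft_force: [7.0, 2.5, 3.0]
grip_width: 0.0007
t 4.0 pos [ 0.5937 -0.1175  0.2613] cf [-18.1 -86.3 261.3] f [7.  2.5 3. ] w 0.0007
```

```bash
python3 -m creep '[[[0,7,6],0,0],[[0,7,6],0,0],[[0,8,5.5],0,0],[[0,8,5.5],0,0]]'; python3 -m creep '[[[0,8,5],0,0],[[0,8,5],0,0],[[0,8.5,4.5],0,0],[[0,8.5,4],0,0]]'; python3 - <<'E'
from h import *
st()
c=robot.camera("side"); cv2.imwrite("pics/s2.png",cv2.resize(c["pixels"][130:290,220:380,::-1],None,fx=3.5,fy=3.5))
E
```

```text
time: 4.4
position: [0.5703, -0.1207, 0.2315]
tool_rot: [0.468, 0.534, -0.531, -0.463]
ft_force: [5.3, 3.2, 5.0]
grip_width: 0.0004
time: 4.8
position: [0.5524, -0.1234, 0.1984]
tool_rot: [0.468, 0.534, -0.531, -0.463]
ft_force: [5.2, 2.1, 4.3]
grip_width: 0.0002
t 4.8 pos [ 0.5524 -0.1234  0.1984] cf [-59.8 -86.6 198.4] f [5.2 2.1 4.3] w 0.0002
```

View pics/s2.png

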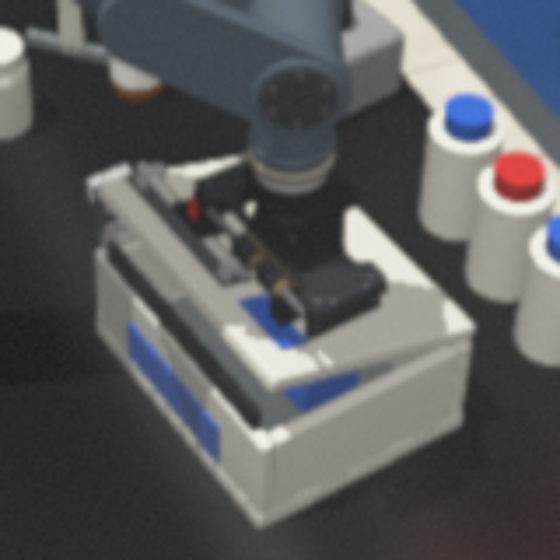

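```bash
python3 -m creep '[[[0,8,4],0,0],[[0,9,3.5],0,0],[[0,8,3],0,0],[[0,5,2],0,0],[[0,2,1],0,0],[[0,0,0],0,0]]'; python3 - <<'E'
from h import *
st()
E
```

```text
time: 5.45
position: [0.5354, -0.1251, 0.1642]
tool_rot: [-0.465, -0.532, 0.533, 0.465]
ft_force: [2.7, -0.5, 2.2]
grip_width: 0.0001
t 5.45 pos [ 0.5354 -0.1251  0.1642] cf [-76.9 -86.1 164.2] f [ 2.7 -0.5  2.2] w 0.0001
```

```bash
python3 -m creep '[[[0,-20,0],0,0],[[0,-45,0],0,0],[[0,-45,0],0,0],[[0,-25,0],0,0.5],[[40,0,0],0,0.5],[[40,0,0],0,0.5],[[0,0,0],0,0.5],[[0,0,0],0,0.5]]'; python3 - <<'E'
from h import *
st()
import pickle
cs=[robot.camera(n) for n in("wrist","side","top")]
pickle.dump(cs,open("c3.pkl","wb"))
for c,n in zip(cs,("w","s","t")): cv2.imwrite(f"pics/{n}3.png",c["pixels"][:,:,::-1] if n=="w" else cv2.resize(c["pixels"][130:290,220:380,::-1],None,fx=3.5,fy=3.5))
E
```

```text
time: 6.25
position: [0.5235, -0.045, 0.2986]
tool_rot: [-0.463, -0.532, 0.534, 0.466]
ft_force: [0.3, -0.4, 1.7]
grip_width: 0.0322
t 6.25 pos [ 0.5235 -0.045   0.2986] cf [-77.9  -5.1 298.6] f [ 0.3 -0.4  1.7] w 0.0322
```

View pics/w3.png

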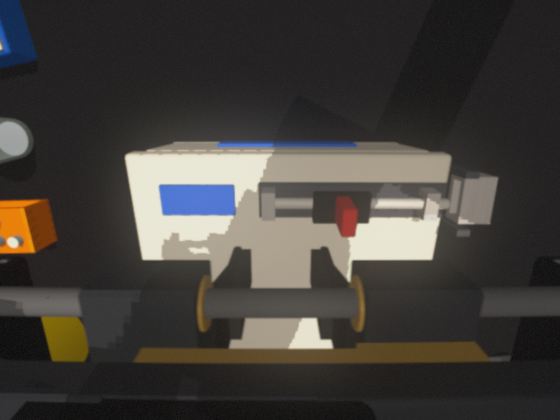

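View pics/s3.png

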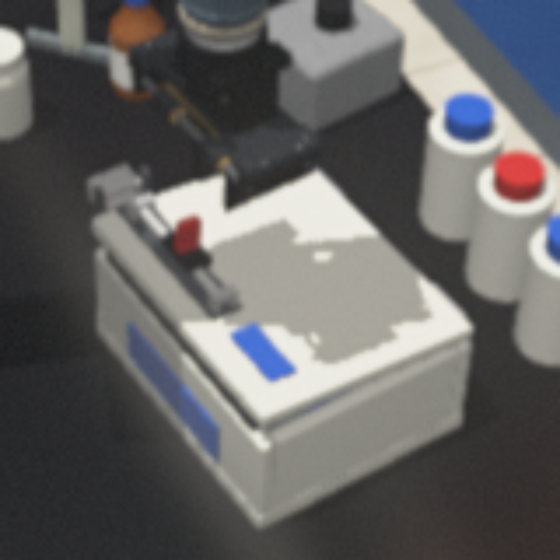

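View pics/t3.png

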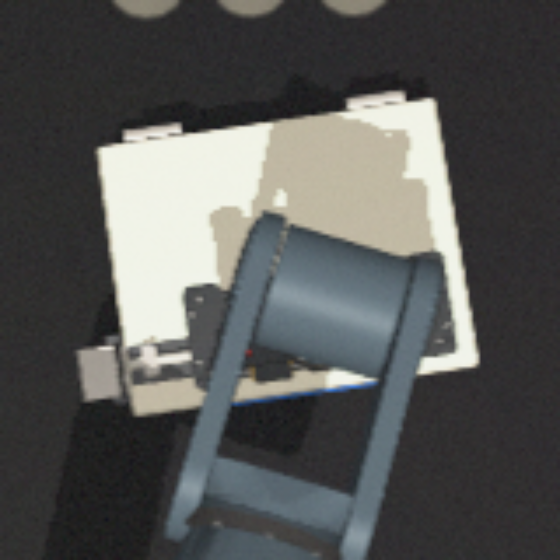

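The lid now rests on the seal. In the wrist view the grip is at about (346,215), the pad at (198,200) and the keeper at (472,198). Next I'll measure the grip, the pad and the top of the keeper.

```bash
python3 - <<'E'
import pickle
from h import *
wc,s,t=pickle.load(open("c3.pkl","rb"))
def comp(c,m,box):
    r0,r1,c0,c1=box;k=np.zeros(m.shape,np.uint8);k[r0:r1,c0:c1]=m[r0:r1,c0:c1]
    n,l,stt,cen=cv2.connectedComponentsWithStats(k); i=1+np.argmax(stt[1:,4]); return cen[i],stt[i]
hsv=lambda c:cv2.cvtColor(c["pixels"],cv2.COLOR_RGB2HSV)
def red(c): h=hsv(c); return ((h[...,0]<8)|(h[...,0]>172))&(h[...,1]>150)&(h[...,2]>60)
def blue(c): h=hsv(c); return (h[...,0]>105)&(h[...,0]<130)&(h[...,1]>150)&(h[...,2]>80)
rw=comp(wc,red(wc),(180,245,320,370));rs=comp(s,red(s),(185,210,262,285));print(rw,rs)
P,e=tri(wc,rw[0],s,rs[0]);print("grip",cf(P),e)
bw=comp(wc,blue(wc),(175,225,150,245));bs=comp(s,blue(s),(220,242,284,308));print(bw,bs)
P,e=tri(wc,bw[0],s,bs[0]);print("pad",cf(P),e,"exp",cf(lidpt(195,22,-85,.09)))
x,y,a,b,_=bw[1]
for uv in((x,y),(x+a-1,y+b-1)): print("pad corners",cf(onz(wc,uv,.165)))
x,y,a,b,_=rw[1]; print("grip top face? bottom of mask right",cf(onz(wc,(x+a/2,y+b-1),.219)))
cv2.imwrite("pics/w3c.png",cv2.resize(wc["pixels"][160:250,310:510,::-1],None,fx=4,fy=4,interpolation=cv2.INTER_CUBIC))
E
```

```text
(array([348.48459384, 221.62184874]), array([341, 209,  16,  27, 357], dtype=int32)) (array([273.0625, 195.9375]), array([271, 193,   5,   7,  16], dtype=int32))
grip [-73.26556011  51.54498297 202.44578005] 0.0008022028693071757
(array([197.22736521, 199.2543235 ]), array([ 160,  186,   74,   28, 1966], dtype=int32)) (array([294.58064516, 230.4516129 ]), array([287, 224,  16,  14,  93], dtype=int32))
pad [-80.56645611 -83.64384633 163.96029257] 0.0037325434812421317 exp [-77.23345485 -85.         164.43727722]
pad corners [ -95.26924362 -116.45377086  165.        ]
pad corners [-69.3562572 -49.8363668 165.       ]
grip top face? bottom of mask right [-67.08625323  48.86822467 219.        ]
```

View pics/w3c.png

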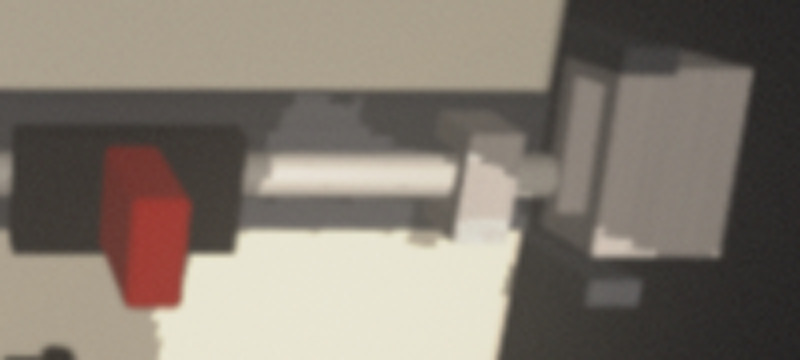

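```bash
python3 - <<'E'
import pickle
from h import *
wc,s,t=pickle.load(open("c3.pkl","rb"))
q=lambda x,y:((x+.5)/4-.5+310,(y+.5)/4-.5+160)
def ony(c,uv,y):
    o,v=ray(c,uv); a=cf(o); b=cf(o+v)-a; return a+b*(y-a[1])/b[1]
print("cam",cf(wc["position"]))
for n,p in dict(edgeTopBack=(618,75),edgeTopFront=(590,250),stripR1=(602,80),stripR2=(580,213),stripL1=(575,72),stripL2=(555,208),low=(545,232)).items(): print(n,ony(wc,q(*p),158).round(1))
print("grip top",cf(onz(wc,q(160,250),.219)), "slab corners",[cf(onz(wc,q(*p),.186)).round(1) for p in((12,127),(243,127),(235,252),(12,252))])
print("guide +y",cf(onz(wc,q(490,150),.18)))
E
```

```text
cam [-155.5815726    -5.50569045  461.91648376]
edgeTopBack [-105.   158.   176.6]
edgeTopFront [-64.1 158.  176.3]
stripR1 [-102.7  158.   170.5]
stripR2 [-71.1 158.  169.7]
stripL1 [-102.4  158.   158.4]
stripL2 [-69.  158.  158.3]
low [-62.  158.  155.3]
grip top [-77.73440826  48.71816217 219.        ] slab corners [array([-94.9,  22.5, 186. ]), array([-95. ,  72.4, 186. ]), array([-66.7,  72.8, 186. ]), array([-66.7,  23.3, 186. ])]
guide +y [-88.59371805 129.72065976 180.        ]
```

```bash
python3 -m creep '[[[27,0,0],0,0.5],[[26,0,-2],0,0.5],[[0,30,0],0,0.5],[[0,30,0],0,0.5],[[0,20,0],0,0.5],[[0,15,0],0,0.5],[[0,0,0],0,0.5]]'; python3 - <<'E'
from h import *
st()
import pickle
cs=[robot.camera(n) for n in("wrist","side")]
cv2.imwrite("pics/w4.png",cs[0]["pixels"][:,:,::-1]); cv2.imwrite("pics/s4.png",cv2.resize(cs[1]["pixels"][160:250,230:320,::-1],None,fx=6,fy=6))
E
```

```text
time: 7.1
position: [0.5185, 0.0063, 0.2021]
tool_rot: [-0.464, -0.531, 0.534, 0.467]
ft_force: [-0.1, -0.1, 0.7]
grip_width: 0.0433
t 7.1 pos [0.5185 0.0063 0.2021] cf [-75.9  46.4 202.1] f [-0.1 -0.1  0.7] w 0.0433
```

View pics/w4.png

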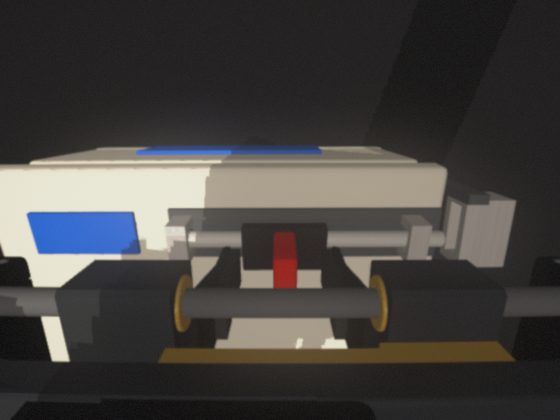

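View pics/s4.png

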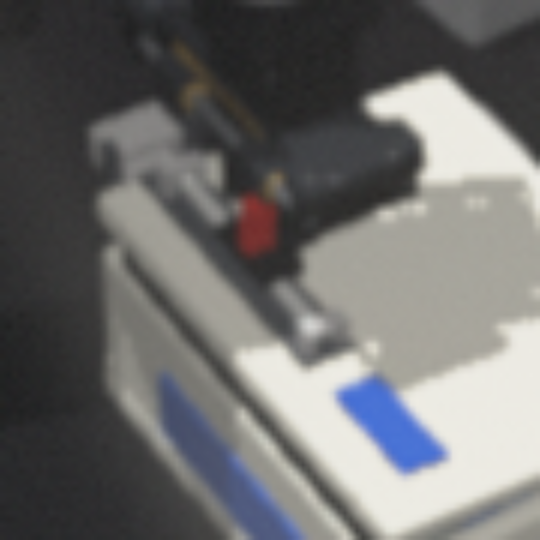

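```bash
python3 - <<'E'
from h import *
o,r=st(); c=robot.camera("wrist")
print(proj(c,[o["position"],o["position"]-[0,0,.016]]))
print("slab",[cf(onz(c,p,.186)).round(1) for p in((242,224),(327,224),(326,268),(242,268))])
E
```

```text
t 7.2 pos [0.5203 0.0062 0.2044] cf [-74.1  46.1 204.4] f [ 1.4 -0.4  0.5] w 0.0437
[[280.75634501 266.3019894 ]
 [280.71452649 254.46377411]]
slab [array([-92.3,  23.6, 186. ]), array([-92.2,  73.1, 186. ]), array([-64.1,  73.6, 186. ]), array([-64.2,  22.6, 186. ])]
```

```bash
python3 -m creep '[[[2,8,2],0,0.5],[[0,6,1],0,0.5],[[0,0,0],0,0.1],[[0,0,0],0,0.0],[[0,0,0],0,0],[[0,0,0],0,0]]' 15; python3 -c "
from h import *;st()"; python3 -m creep '[[[0,0,0],0,0]]';python3 -m creep '[[[0,0,0],0,0]]'
```

```text
time: 7.85
position: [0.5171, 0.0087, 0.1908]
tool_rot: [0.465, 0.533, -0.533, -0.465]
ft_force: [-0.1, 0.4, -0.1]
grip_width: 0.0195
t 7.85 pos [0.5171 0.0087 0.1908] cf [-77.   49.  190.8] f [-0.1  0.4 -0.1] w 0.0195
time: 7.95
position: [0.5171, 0.0086, 0.1907]
tool_rot: [0.465, 0.533, -0.533, -0.465]
ft_force: [-0.7, -0.1, 0.5]
grip_width: 0.012
time: 8.05
position: [0.5171, 0.0086, 0.1908]
tool_rot: [0.465, 0.533, -0.533, -0.465]
ft_force: [0.5, -0.4, 0.6]
grip_width: 0.012
```

```bash
python3 -m creep '[[[0,2,0],0,0],[[0,0,0],0,0]]';python3 -m creep '[[[0,2,0],0,0],[[0,0,0],0,0]]';python3 -m creep '[[[0,2,0],0,0],[[0,0,0],0,0]]'
```

```text
time: 8.25
position: [0.5167, 0.0085, 0.1894]
tool_rot: [-0.465, -0.533, 0.533, 0.465]
ft_force: [-2.5, -0.5, 6.9]
grip_width: 0.0118
time: 8.45
position: [0.5162, 0.0084, 0.1877]
tool_rot: [-0.465, -0.532, 0.533, 0.465]
ft_force: [-4.4, -1.1, 9.2]
grip_width: 0.0123
time: 8.65
position: [0.5157, 0.0084, 0.1858]
tool_rot: [-0.465, -0.532, 0.533, 0.465]
ft_force: [-6.0, -0.8, 10.9]
grip_width: 0.012
```

```bash
python3 -m creep '[[[0,0,1.5],0,0.3],[[0,0,0],0,0.3],[[0,0,0],0,0.3]]';python3 -m creep '[[[0,1,0],0,0.3],[[0,0,0],0,0.3]]';python3 -m creep '[[[0,2,0.3],0,0.3],[[0,0,0],0,0.3]]'; python3 - <<'E'
from h import *
st(); c=robot.camera("wrist");cv2.imwrite("pics/w5.png",cv2.resize(c["pixels"][180:300,200:520,::-1],None,fx=2.5,fy=2.5,interpolation=cv2.INTER_CUBIC))
E
```

```text
time: 8.95
position: [0.5159, 0.0084, 0.1848]
tool_rot: [0.465, 0.533, -0.532, -0.465]
ft_force: [0.6, -0.1, 3.5]
grip_width: 0.0238
time: 9.15
position: [0.516, 0.0083, 0.1842]
tool_rot: [0.465, 0.533, -0.533, -0.465]
ft_force: [-0.5, -0.4, 6.5]
grip_width: 0.0255
time: 9.35
position: [0.5156, 0.0082, 0.1823]
tool_rot: [0.465, 0.533, -0.533, -0.465]
ft_force: [-0.8, -1.1, 7.9]
grip_width: 0.0259
t 9.35 pos [0.5156 0.0082 0.1823] cf [-78.6  48.7 182.3] f [-0.8 -1.1  7.9] w 0.0259
```

View pics/w5.png

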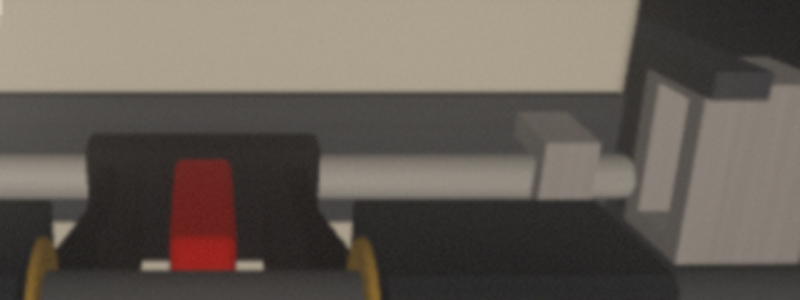

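```bash
python3 -m creep '[[[0,0,0],0,0],[[0,0,0],0,0]]' 20; python3 - <<'E'
from h import *
o,r=st(); c=robot.camera("wrist")
q=lambda x,y:((x+.5)/2.5-.5+200,(y+.5)/2.5-.5+180)
def ony(c,uv,y):
    o,v=ray(c,uv); a=cf(o); b=cf(o+v)-a; return a+b*(y-a[1])/b[1]
a=cf(onz(c,q(88,140),o["position"][2]));b=cf(onz(c,q(318,140),o["position"][2]));print(a,b,(a+b)/2)
dy=((a+b)/2)[1]-45; print("bias",dy)
for n,p in dict(R1=(691,85),R2=(668,212),L1=(655,70),L2=(640,212),T1=(712,95),T2=(675,262)).items(): print(n,ony(c,q(*p),158+dy).round(1))
E
```

```text
time: 9.6
position: [0.5162, 0.0083, 0.1823]
tool_rot: [0.466, 0.533, -0.532, -0.464]
ft_force: [0.6, 0.3, 6.3]
grip_width: 0.0171
t 9.6 pos [0.5162 0.0083 0.1823] cf [-78.   48.8 182.3] f [0.6 0.3 6.3] w 0.0171
[-95.76775715  24.50959863 182.34903911] [-95.73019443  73.20097198 182.34903911] [-95.74897579  48.8552853  182.34903911]
bias 3.8552853004597623
R1 [-102.7  161.9  165.4]
R2 [-70.5 161.9 165.2]
L1 [-102.   161.9  149.7]
L2 [-64.9 161.9 153.4]
T1 [-102.9  161.9  173.6]
T2 [-60.3 161.9 171.4]
```

```bash
python3 -m creep '[[[0,2,0.5],0,0],[[0,2,0.5],0,0],[[0,2,0.5],0,0],[[0,0,0],0,0]]';python3 -m creep '[[[0,1.5,0.4],0,0],[[0,0,0],0,0]]'; python3 -c "
from h import *;st()"
```

```text
time: 10.05
position: [0.5149, 0.0081, 0.1772]
tool_rot: [0.466, 0.533, -0.532, -0.464]
ft_force: [-1.2, 0.8, 11.8]
grip_width: 0.0118
time: 10.25
position: [0.5146, 0.0081, 0.1759]
tool_rot: [0.466, 0.533, -0.532, -0.464]
ft_force: [-2.8, -0.2, 14.3]
grip_width: 0.0117
t 10.25 pos [0.5146 0.0081 0.1759] cf [-79.6  48.7 175.9] f [-2.8 -0.2 14.3] w 0.0117
```

```bash
python3 -m creep '[[[3,0.5,0],0,0],[[4,0.5,0],0,0],[[3,0,0],0,0],[[0,0,0],0,0]]'; python3 -c "
from h import *;o,r=st();print(r.inv().apply(o['ft_force']).round(1))"
```

```text
time: 10.65
position: [0.5131, 0.0175, 0.1751]
tool_rot: [0.466, 0.533, -0.532, -0.464]
ft_force: [-2.4, -1.7, 14.6]
grip_width: 0.0122
t 10.65 pos [0.5131 0.0175 0.1751] cf [-79.8  58.2 175.1] f [-2.4 -1.7 14.6] w 0.0122
[ -1.4 -14.6   2.6]
```

```bash
python3 -m creep '[[[2,0,0],0,0],[[1.5,0,0],0,0],[[0,0,0],0,0]]'; python3 -c "
from h import *;o,r=st();print(r.inv().apply(o['ft_force']).round(1))"
```

```text
time: 10.95
position: [0.5128, 0.0197, 0.1751]
tool_rot: [-0.467, -0.533, 0.533, 0.463]
ft_force: [-3.3, -4.9, 14.5]
grip_width: 0.0118
t 10.95 pos [0.5128 0.0197 0.1751] cf [-79.8  60.5 175.1] f [-3.3 -4.9 14.5] w 0.0118
[ -4.5 -14.5   3.9]
```

```bash
python3 -m creep '[[[1.5,0,0],0,0],[[0,0,0],0,0]]'; python3 -c "
from h import *;o,r=st();print(r.inv().apply(o['ft_force']).round(1))"
```

```text
time: 11.15
position: [0.5126, 0.0215, 0.1752]
tool_rot: [0.467, 0.533, -0.533, -0.463]
ft_force: [-3.6, -4.1, 15.8]
grip_width: 0.0121
t 11.15 pos [0.5126 0.0215 0.1752] cf [-79.8  62.3 175.2] f [-3.6 -4.1 15.8] w 0.0121
[ -3.6 -15.8   4.1]
```

```bash
python3 -m creep '[[[1.5,0,0],0,0],[[0,0,0],0,0]]'; python3 -c "
from h import *;o,r=st();print(r.inv().apply(o['ft_force']).round(1))"
```

```text
time: 11.35
position: [0.5124, 0.0229, 0.1752]
tool_rot: [-0.467, -0.533, 0.533, 0.463]
ft_force: [-2.4, -5.5, 14.7]
grip_width: 0.0116
t 11.35 pos [0.5124 0.0229 0.1752] cf [-79.8  63.7 175.2] f [-2.4 -5.5 14.7] w 0.0116
[ -5.2 -14.7   3. ]
```

```bash
python3 -m creep '[[[1,0,0],0,0],[[0,0,0],0,0]]'; python3 -c "
from h import *;o,r=st();print(r.inv().apply(o['ft_force']).round(1))
c=robot.camera('wrist');cv2.imwrite('pics/w6.png',cv2.resize(c['pixels'][180:300,200:520,::-1],None,fx=2.5,fy=2.5,interpolation=cv2.INTER_CUBIC))"
```

```text
time: 11.55
position: [0.5123, 0.0237, 0.1752]
tool_rot: [-0.467, -0.533, 0.533, 0.463]
ft_force: [-3.7, -5.7, 15.1]
grip_width: 0.0121
t 11.55 pos [0.5123 0.0237 0.1752] cf [-79.8  64.6 175.2] f [-3.7 -5.7 15.1] w 0.0121
[ -5.2 -15.1   4.4]
```

View pics/w6.png

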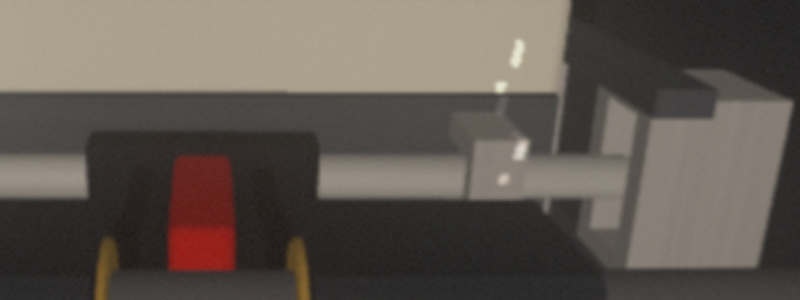

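```bash
python3 -c "
from h import *
c=robot.camera('wrist');p=c['pixels'][205:290,400:520,::-1];p=cv2.convertScaleAbs(p,alpha=1.5)
cv2.imwrite('pics/w7.png',cv2.resize(p,None,fx=6.5,fy=6.5,interpolation=cv2.INTER_CUBIC))"
```

```text
(no output)
```

View pics/w7.png

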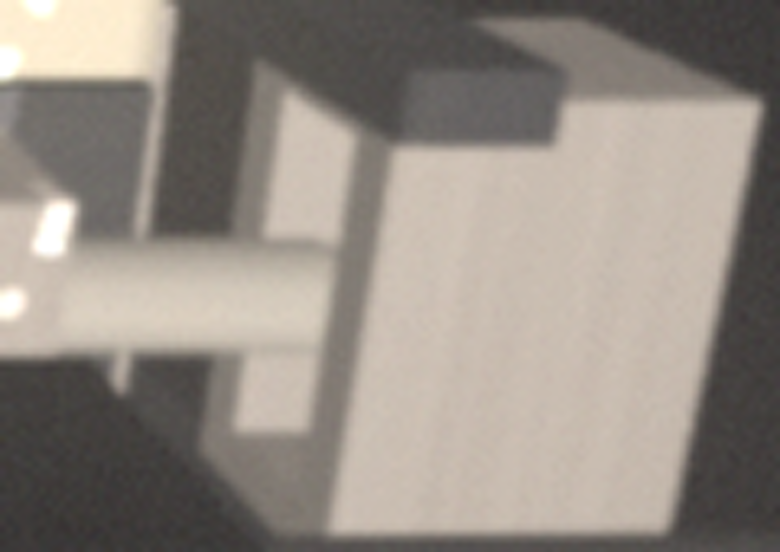

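The bolt tip is cut off cleanly by the slot's upper edge at about (325,295) in the crop, so it is inside the slot. I'll keep pushing gently.

```bash
python3 -m creep '[[[2,0,0],0,0],[[2,0,0],0,0],[[0,0,0],0,0]]'; python3 -c "
from h import *;o,r=st();print(r.inv().apply(o['ft_force']).round(1))"; python3 -m creep '[[[2,0,0],0,0],[[2,0,0],0,0],[[0,0,0],0,0]]'; python3 -c "
from h import *;o,r=st();print(r.inv().apply(o['ft_force']).round(1))"
```

```text
time: 11.95
position: [0.5118, 0.0277, 0.1753]
tool_rot: [-0.467, -0.533, 0.533, 0.463]
ft_force: [-2.9, -5.1, 14.9]
grip_width: 0.0121
t 11.95 pos [0.5118 0.0277 0.1753] cf [-79.8  68.5 175.3] f [-2.9 -5.1 14.9] w 0.0121
[ -4.8 -14.9   3.6]
time: 12.25
position: [0.5112, 0.0315, 0.1753]
tool_rot: [-0.467, -0.533, 0.533, 0.463]
ft_force: [-2.6, -6.2, 16.1]
grip_width: 0.0116
t 12.25 pos [0.5112 0.0315 0.1753] cf [-79.8  72.4 175.3] f [-2.6 -6.2 16.1] w 0.0116
[ -5.9 -16.    3.4]
```

```bash
python3 -m creep '[[[2,-0.5,0],0,0],[[2,-0.5,0],0,0],[[2,0,0],0,0],[[0,0,0],0,0]]'; python3 -c "
from h import *;o,r=st();print(r.inv().apply(o['ft_force']).round(1))"; python3 -m creep '[[[2,0,0],0,0],[[2,0,0],0,0],[[0,0,0],0,0]]'; python3 -c "
from h import *;o,r=st();print(r.inv().apply(o['ft_force']).round(1))"
```

```text
time: 12.65
position: [0.5104, 0.0384, 0.1756]
tool_rot: [0.466, 0.533, -0.533, -0.464]
ft_force: [-1.5, -3.0, 11.9]
grip_width: 0.0117
t 12.65 pos [0.5104 0.0384 0.1756] cf [-79.7  79.4 175.6] f [-1.5 -3.  11.9] w 0.0117
[ -2.8 -11.9   1.9]
time: 12.95
position: [0.5098, 0.0424, 0.1756]
tool_rot: [0.466, 0.533, -0.533, -0.464]
ft_force: [-1.3, -2.4, 11.6]
grip_width: 0.0118
t 12.95 pos [0.5098 0.0424 0.1756] cf [-79.7  83.4 175.6] f [-1.3 -2.4 11.6] w 0.0118
[ -2.2 -11.6   1.6]
```

```bash
python3 -m creep '[[[2,0,0],0,0],[[2,0,0],0,0],[[0,0,0],0,0]]'; python3 -c "
from h import *;o,r=st();print(r.inv().apply(o['ft_force']).round(1))"; python3 -m creep '[[[1.5,0,0],0,0],[[0,0,0],0,0]]'; python3 -c "
from h import *;o,r=st();print(r.inv().apply(o['ft_force']).round(1))"
```

```text
time: 13.25
position: [0.5093, 0.0459, 0.1756]
tool_rot: [-0.466, -0.533, 0.533, 0.463]
ft_force: [-1.5, -5.2, 12.2]
grip_width: 0.0116
t 13.25 pos [0.5093 0.0459 0.1756] cf [-79.7  87.  175.6] f [-1.5 -5.2 12.2] w 0.0116
[ -5.  -12.2   2.2]
time: 13.45
position: [0.5094, 0.046, 0.1757]
tool_rot: [-0.467, -0.532, 0.534, 0.462]
ft_force: [-1.9, -8.1, 11.9]
grip_width: 0.0121
t 13.45 pos [0.5094 0.046  0.1757] cf [-79.7  87.  175.7] f [-1.9 -8.1 11.9] w 0.0121
[ -7.8 -11.9   2.9]
```

```bash
python3 -m creep '[[[1,0,0],0,0],[[0,0,0],0,0]]'; python3 -c "
from h import *;o,r=st();print(r.inv().apply(o['ft_force']).round(1))"
```

```text
time: 13.65
position: [0.5094, 0.046, 0.1757]
tool_rot: [-0.467, -0.532, 0.534, 0.462]
ft_force: [-2.7, -11.5, 12.1]
grip_width: 0.0118
t 13.65 pos [0.5094 0.046  0.1757] cf [-79.6  87.1 175.7] f [ -2.7 -11.5  12.1] w 0.0118
[-11.1 -12.    4.2]
```

```bash
python3 -m creep '[[[-2,-2,0],0,0],[[0,0,0],0,0]]'; python3 - <<'E'
from h import *
o,r=st();c=robot.camera('wrist');cv2.imwrite('pics/w8.png',cv2.resize(c['pixels'][180:300,200:520,::-1],None,fx=2.5,fy=2.5,interpolation=cv2.INTER_CUBIC))
E
```

```text
time: 13.85
position: [0.5097, 0.046, 0.1772]
tool_rot: [0.467, 0.533, -0.533, -0.463]
ft_force: [0.3, -4.1, 7.9]
grip_width: 0.0117
t 13.85 pos [0.5097 0.046  0.1772] cf [-79.3  87.  177.2] f [ 0.3 -4.1  7.9] w 0.0117
```

View pics/w8.png

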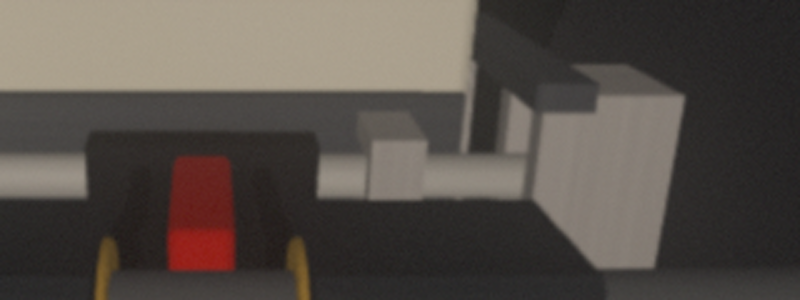

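```bash
python3 -m creep '[[[0,0,0],0,0.25],[[0,0,0],0,0.25],[[0,-3,0],0,0.25],[[0,0,0],0,0.25]]'; python3 - <<'E'
from h import *
o,r=st();c=robot.camera('wrist');cv2.imwrite('pics/w9.png',cv2.resize(c['pixels'][180:300,200:520,::-1],None,fx=2.5,fy=2.5,interpolation=cv2.INTER_CUBIC))
E
```

```text
time: 14.3
position: [0.5077, 0.048, 0.1789]
tool_rot: [-0.465, -0.533, 0.533, 0.465]
ft_force: [0.4, -0.1, -0.4]
grip_width: 0.0212
t 14.3 pos [0.5077 0.048  0.1789] cf [-81.   89.2 178.9] f [ 0.4 -0.1 -0.4] w 0.0212
```

View pics/w9.png

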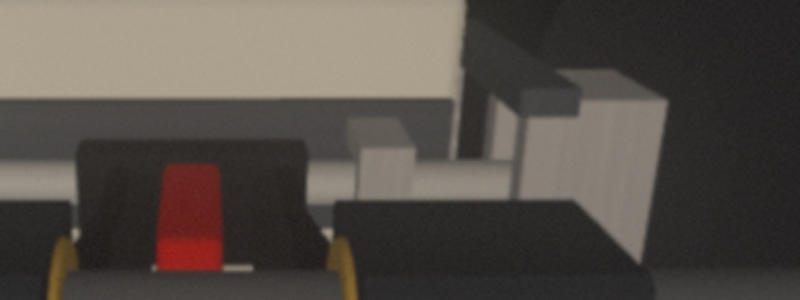

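```bash
python3 -m creep '[[[-2,-10,0],0,0.25],[[0,-20,0],0,0.25],[[0,-40,0],0,0.25],[[0,-45,0],0,0.25],[[0,-45,0],0,0.25],[[0,0,-45],0,0.25],[[0,0,-45],0,0.25],[[0,0,0],0,0.25]]'; python3 - <<'E'
from h import *
import pickle
o,r=st();c=robot.camera('wrist');s=robot.camera("side");t=robot.camera("top");pickle.dump((c,s,t),open("c9.pkl","wb"))
cv2.imwrite('pics/wA.png',c['pixels'][:,:,::-1]);cv2.imwrite('pics/sA.png',cv2.resize(s["pixels"][130:290,220:380,::-1],None,fx=3.5,fy=3.5));cv2.imwrite('pics/tA.png',t['pixels'][:,:,::-1])
E
```

```text
time: 15.15
position: [0.6018, 0.058, 0.3387]
tool_rot: [0.466, 0.534, -0.532, -0.464]
ft_force: [-1.1, -0.4, -0.0]
grip_width: 0.0218
t 15.15 pos [0.6018 0.058  0.3387] cf [ 13.5  86.4 338.7] f [-1.1 -0.4 -0. ] w 0.0218
```

View pics/wA.png

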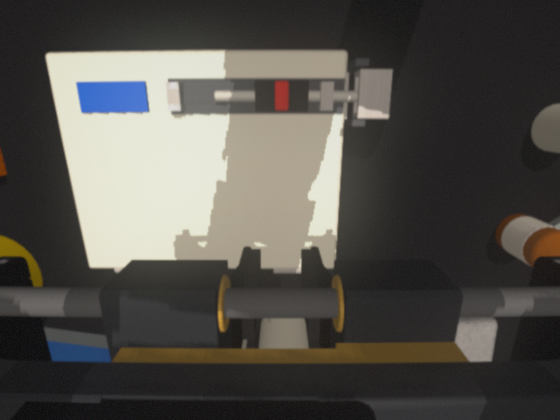

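View pics/sA.png

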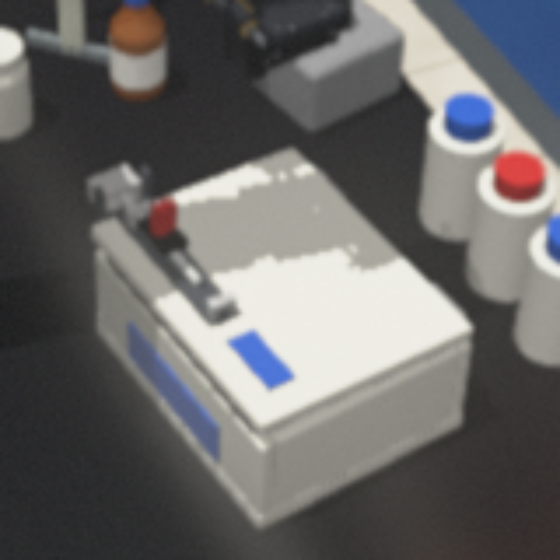

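View pics/tA.png

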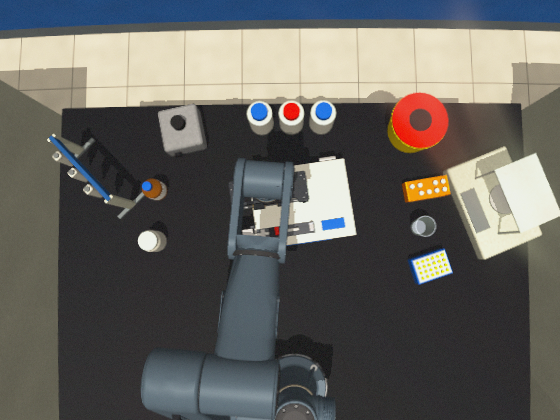

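The bolt reaches into the keeper at (352,97), the lid is shut and the surrounding objects haven't moved. As a last numeric check I'll measure the travel.

```bash
python3 - <<'E'
import pickle
from h import *
c,s,t=pickle.load(open("c9.pkl","rb"))
h=cv2.cvtColor(c["pixels"],cv2.COLOR_RGB2HSV)
m=(h[...,0]>105)&(h[...,0]<130)&(h[...,1]>150)&(h[...,2]>80);m[130:]=0
ys,xs=np.nonzero(m);p=cf(onz(c,(xs.mean(),ys.mean()),.154))
d=c["pixels"][88:104].astype(int).sum(2)
row=c["pixels"][85:108].astype(int).sum(2).mean(0)
print(row[245:320].astype(int))
m=((h[...,0]<8)|(h[...,0]>172))&(h[...,1]>150)&(h[...,2]>60);m[130:]=0;m[:,:250]=0
ys,xs=np.nonzero(m);print(xs.min(),xs.max(),ys.min(),ys.max())
for a,b in((255.5,308.5),): 
  e=[cf(onz(c,(u,96),.1765)) for u in(a,b)];print(p,e,"travel",(e[0][1]+e[1][1])/2-p[1]-85-45)
g=cf(onz(c,(xs.mean(),ys.mean()),.2085));print(g,"travel",g[1]-p[1]-130)
E
```

```text
[316 316 316 314 314 314 313 312 307 278 222 187 182 182 181 179 179 179
 179 178 177 176 175 175 175 175 173 174 176 198 235 255 261 263 263 261
 260 260 258 257 256 253 239 215 184 168 168 170 168 170 169 168 168 169
 169 168 169 167 169 168 169 169 183 233 287 302 302 302 301 302 302 302
 302 305 310]
275 288 81 109
[-84.55389794 -83.76490265 154.        ] [array([-82.90251017,  62.92472473, 176.5       ]), array([-82.89571577, 112.66423286, 176.5       ])] travel 41.559381439969485
[-82.0505298   86.90544443 208.5       ] travel 40.67034707815367
```

The travel measures about 40.7 to 41.6 mm, so the bolt is fully home within measurement error. The robot is clear of everything, so I'm handing in.

```bash
python3 -c "
from rig import robot
print(robot.hand_in())"
```

```text
the job is handed in; nothing more can be done
None
```

The cooler lid is shut and bolted, and I handed the job in at about 15.3 s with the gripper clear and touching nothing.

- **Lid:** I closed it onto its seal by pushing on the blue pad with the fingers shut. I then pinched the red grip and pressed down on the black slab with about 15 N, sinking the lid part way, short of its stop.
- **Bolt:** It went into the slot on the first try at about 4–6 N. It slid on until it stopped dead, with side force rising to 11 N and no further motion. I then eased off, opened the fingers and lifted away.

**Last checks:**
- **Lock:** The pictures show the bolt inside the keeper and the lid held shut after release.
- **Surroundings:** By eye, the bench items look unmoved. The tubes inside were hidden once the lid was shut, and nothing reached in there.
- **Bolt travel:** The readings disagree slightly. The camera gave 40.7 and 41.6 mm, while the arm's own position gave 38.4 mm. The first pinch had probably already pushed the bolt on about 1 mm. I took the firm stop as fully home.
- **Slot height:** My camera estimate was about 1–3 mm lower than where the bolt actually went in. The wrist picture confirmed the tip was in the slot.

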